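Level the salt riser from sawn offcuts

ROBOT

A 6-joint arm with a two-finger parallel gripper is mounted at the origin on a cart in front of the work surface, level with it; the furniture and walls round the work are solid. World frame = base frame: x ahead of the robot, y to its left, z up, the work surface at z = 0. Lengths are in m, angles in rad, forces in N, time in s.
With the tool pointing down it reaches from about 0.35 to 0.775 m from the base axis. Payload 5.5 kg.
Tool frame: the origin (TCP) lies midway between the tips of the shut fingers; the grasp point (between the pads) lies 19 mm behind it; z points along the fingers, y is the line along which they close (so a half turn about z gives the same grasp; the last joint's range is limited). The gripper opens to 85 mm and grips with 20 to 120 N. Pads are 22 mm wide; open, the fingers measure 114 mm over their backs; the gripper's body (76 mm by 85 mm) begins 54 mm behind the grasp point. The pads swing forward as they close: fully open they stand 13 mm farther back than shut.
Start: joints at [1.041, 0.313, 0.046, 1.304, 0, 1.431], TCP at [0.219, 0.532, 0.231] pointing down, gripper open.
Joint ranges: [-2.76, 2.76], [-0.86, 1.69], [-1.03, 1.26], [-2.2, 2.34], [-1.47, 1.5], [-3.14, 3.14]. Speed limits (rad/s): [2.57, 2.57, 3.14, 3.14, 3.14, 3.14].

INTERFACE

Orientations are given as a unit quaternion [w, x, y, z].
In Python, from workcell import telemetry, imaging, env gives the robot as it stands. The module is installed in compiled form; this text tells all that it offers.
- The arm moves only by the tool step_arm, never from a script. Its argument "moves" is a list of rows, each a list of 3 entries, a list of its own where there are three numbers: the shift along the tool's x, y, z in mm, then the turn, a rotation vector about the tool's x, y, z in rad, then the finger opening in mm, from 0 to 85.4. A call has 1 to 8 rows; each row is the pose to reach, as a shift and turn from the pose commanded when the call began, along the tool's axes at that moment; what a row does not reach only later rows make up. A row lasts 1/12 s, in which the tool goes at most 41.7 mm and 7.16 degrees, less where a joint would pass 70% of its speed; a pose out of reach is approached as far as the arm can. A call with a gripper value outside its range is refused whole. The fingers move at their own pace and stop on an object; "grip_force" is the grip in N (left out, the last holds). Time passes only in rows, so rows that repeat a pose let the fingers close. It gives the time, the measured TCP pose, the force, the opening and the grip force at its end, in the units of the state.
- telemetry.get_state(): the state, without advancing time (a new reading comes with each control period).
- imaging.read_camera(name): name is "scene" or "side" or "wrist"; returns the picture (400x640x3 uint8, red, green, blue); there is no depth.
- imaging.camera_params(name): a dict with "camera_matrix" (3x3 intrinsics, pixels), "D" ([k1, k2, p1, p2, k3] as OpenCV has them; the pictures are not rectified), "pose" (4x4, takes a point from camera to world coordinates). Camera axes: x right, y up, looking along -z (the intrinsics and any distortion apply to the point x, -y, -z); pixel columns grow to the right and rows downward; lengths in m; the calibration is good to about 2 mm. A picture is of the moment at which its call begins: read the wrist's pose just before it. camera_params takes no time and is no camera call; for the wrist camera it gives the pose at the moment of the call.
- env.hand_in(): hands the job in; it is judged then, once.
The state is a dict: "clock": time; "joint_pos": joint angles; "qvel": joint speeds; "tau": joint torques, N m; "tcp_pos": TCP position; "orientation": TCP orientation; "wrist_force": force on the tool from outside, world axes, zero at the start; "ft_torque": the same for the moment, N m; "finger_gap": finger opening in m; "grip_force": force on a finger pad.
Only numpy, scipy, OpenCV 4.12 (cv2) and the standard library are available. Lean on these libraries where they do the work, as an engineer would, in place of code of your own. Each camera call takes 0.05 s, during which the arm holds its last target. There are 200 camera calls.

TASK

Build the little wooden riser for the salt: lay the tapered offcut in the middle of the sloping wooden foot, turned the right way round so that the two slopes cancel and its top comes out level. Then stand the salt shaker upright on the middle of that level top and let go.

Things in the scene. Friction and masses are not known exactly. Their poses are not given: they have to be found in the camera images.
- riser_foot: Largest of three sawn wooden pieces, an irregular eight-sided block 140 (x) x 110 (y) mm, 0.9 kg, loose on the worktop. Origin: centre of its underside, z up. Its flat top slopes at 14 degrees: it rises toward the block's own +x, is level along y and stands 45 mm high at the centre (28 mm at the low -x end, 62 mm at the high +x end).
- wedge_offcut: Tapered offcut, 92 (x) x 48 (y) mm, 0.11 kg (the other small offcut, evenly 32 mm thick, is a bystander). Origin: centre of its flat underside, z normal to that. Tapers at 14 degrees: 48 mm thick at -x, 37 mid, 26 at +x. Its sides across y are parallel, 48 mm apart for x -34 to 31, good to grip. Lies level on top if its thin +x end points uphill on the foot; it does not slip there.
- wedge_top (a point): Centre of the wedge's flat top face, 37 mm above its underside centre along the wedge's z. Its z axis is the normal of the top face (tilted 14 degrees from the wedge's z, toward the wedge's +x), so it points straight up when the top is level.
- salt_shaker: Round glass salt shaker with a domed grey metal cap pierced by small holes, 44 mm diameter, 90 mm tall, about 0.1 kg; the glass body reaches up to 66 mm and can be gripped all round. Origin: centre of its underside, z up. The taller jar with a dark lid and the small glass tumbler nearby are bystanders.

How it is judged:
By the outcome, as a careful person would: the job done as asked, in the order asked, and still so for the second after the job is handed in, with the robot touching nothing.
It also fails if it takes over 54 s, if anything falls off the work surface, if the arm or the gripper's body presses on something with over 40 N, if the wrist force passes 120 N, or if a joint passes its speed limit or range.

## Working session

There is one attempt and no reset: what is moved stays moved. The work goes in short steps, Python scripts to look and compute and a tool call to move; the robot and the scene stay as the last step left them, time stands still between calls to the robot, and variables do not carry over. Pictures are saved under pics/ and viewed, at most 10 in all, crops included, and the job is handed in when it is done.

Besides the shell and the picture viewer there is one more tool, called after "Call:" as name([rows], argument=value, ...), one row to a line, values as JSON. step_arm: Moves the arm, as the interface text tells. Its arguments: {"type":"object","properties":{"moves":{"type":"array"},"grip_force":{"type":"number"}},"required":["moves"]}

```bash
mkdir -p pics; python3 - <<'E'
from workcell import telemetry, imaging
import cv2, numpy as np
s=telemetry.get_state();print(s['tcp_pos'],s['orientation'],s['clock'])
for n in ["scene","side"]:
    p=imaging.camera_params(n);print(n,np.round(p['camera_matrix'],1).tolist(),p['D'],np.round(p['pose'],3).tolist())
    im=imaging.read_camera(n);cv2.imwrite(f'pics/{n}0.png',im[:,:,::-1])
E
```

```text
[0.21823979 0.53140477 0.2304038 ] [-3.03686931e-04  1.93659056e-01  9.81068457e-01 -8.72252828e-04] 0.0
scene [[456.2, 0.0, 318.7], [0.0, 456.2, 190.7], [0.0, 0.0, 1.0]] [0.01627455 0.         0.         0.         0.        ] [[0.428, 0.552, -0.716, -0.425], [-0.904, 0.248, -0.35, -0.444], [-0.016, 0.796, 0.605, 0.781], [0.0, 0.0, 0.0, 1.0]]
side [[468.2, 0.0, 315.0], [0.0, 468.2, 192.0], [0.0, 0.0, 1.0]] [-0.11658811  0.          0.          0.          0.        ] [[0.296, 0.418, -0.859, -0.731], [-0.955, 0.139, -0.261, -0.376], [0.01, 0.898, 0.441, 0.675], [0.0, 0.0, 0.0, 1.0]]
```

View pics/scene0.png

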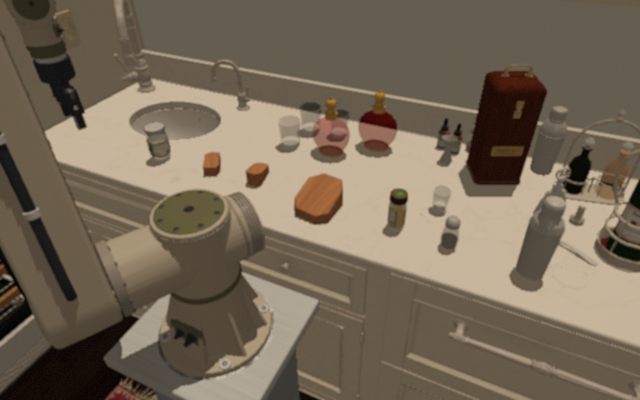

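View pics/side0.png

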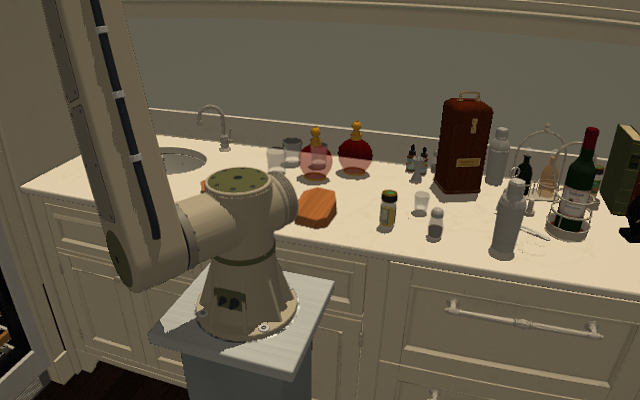

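The scene view shows offcuts at about (211,163) and (257,173), the foot at (319,198), the jar at (398,208), the tumbler at (441,198) and the shaker at (450,232). The side view shows the foot at (316,208) and the shaker at (435,224), with the offcuts hidden by the arm.

```bash
cat > h.py <<'E'
from workcell import telemetry, imaging
import cv2, numpy as np
from scipy.spatial.transform import Rotation as R
def grab(n):
    p=imaging.camera_params(n); return imaging.read_camera(n)[:,:,::-1].copy(),p
def ray(p,uv):
    q=cv2.undistortPoints(np.array(uv,float).reshape(-1,1,2),np.array(p['camera_matrix']),np.array(p['D'])).reshape(-1,2)
    d=np.c_[q[:,0],-q[:,1],-np.ones(len(q))]; T=np.array(p['pose']); return T[:3,3],d@T[:3,:3].T
def onplane(p,uv,z=0.):
    o,d=ray(p,uv); return o+d*((z-o[2])/d[:,2])[:,None]
def proj(p,X):
    T=np.array(p['pose']); c=(np.atleast_2d(X)-T[:3,3])@T[:3,:3]; c=c*[1,-1,-1]
    return cv2.projectPoints(c.reshape(-1,1,3),np.zeros(3),np.zeros(3),np.array(p['camera_matrix']),np.array(p['D']))[0].reshape(-1,2)
def tcp():
    s=telemetry.get_state(); q=np.array(s['orientation']); return np.array(s['tcp_pos']),R.from_quat(q[[1,2,3,0]]),s
E
python3 - <<'E'
from h import *
im,p=grab('scene')
for n,uv,z in [('off1',(211,163),.02),('off2',(257,173),.02),('foot',(319,198),.045),('shakerbase',(449,248),0),('jarbase',(397,228),0),('tumblerbase',(440,210),0),('jar2base',(160,158),0)]:
    print(n,onplane(p,[uv],z).round(3))
w,pw=grab('wrist'); print(np.round(pw['pose'],3).tolist(),np.round(pw['camera_matrix'],1).tolist(),pw['D'])
t,r,s=tcp(); T=pw['pose']; print('cam in tool',r.inv().apply(T[:3,3]-t).round(3),(r.inv().as_matrix()@T[:3,:3]).round(3).tolist(), r.as_matrix().round(3).tolist())
crop=cv2.resize(im[130:270,180:480],None,fx=2.1,fy=2.1,interpolation=cv2.INTER_CUBIC)
cv2.imwrite('pics/a.png',np.vstack([crop,cv2.resize(w,(630,294)) if 0 else cv2.resize(w,(630,394))])[:600])
E
```

```text
off1 [[0.467 0.352 0.02 ]]
off2 [[0.479 0.197 0.02 ]]
foot [[ 0.418 -0.032  0.045]]
shakerbase [[ 0.421 -0.376 -0.   ]]
jarbase [[ 0.439 -0.241  0.   ]]
tumblerbase [[ 0.554 -0.323  0.   ]]
jar2base [[0.448 0.537 0.   ]]
[[0.381, -0.873, -0.304, 0.139], [0.925, 0.359, 0.127, 0.563], [-0.002, -0.329, 0.944, 0.374], [0.0, 0.0, 0.0, 1.0]] [[299.2, 0.0, 321.8], [0.0, 299.2, 201.5], [0.0, 0.0, 1.0]] [0.01248608 0.         0.         0.         0.        ]
cam in tool [ 0.085 -0.001 -0.143] [[-0.001, 0.944, 0.329], [1.0, 0.0, 0.001], [0.001, 0.329, -0.944]] [[-0.925, 0.38, -0.001], [0.38, 0.925, -0.001], [0.0, -0.001, -1.0]]
```

View pics/a.png

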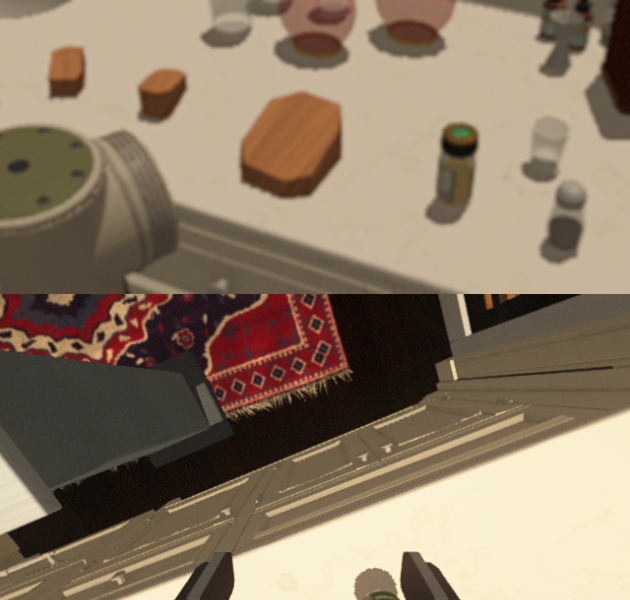

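The crop shows offcut 1 at (67,70), offcut 2 at (163,93), which looks tapered, and the foot with its top at about (295,135). The wrist view still only shows the counter edge. I'll move the wrist camera over the offcuts and foot.

Call:
step_arm([
  [[-40, -36, -6], [0, 0, 0], 85],
  [[-80, -72, -12], [0, 0, 0], 85],
  [[-120, -108, -19], [0, 0, 0], 85],
  [[-160, -144, -25], [0, 0, 0], 85],
  [[-200, -180, -32], [0, 0, 0], 85],
  [[-240, -217, -38], [0, 0, 0], 85],
  [[-280, -253, -45], [0, 0, 0], 85],
  [[-313, -283, -50], [0, 0, 0], 85],
])

```text
clock: 0.87
tcp_pos: [0.3616, 0.2315, 0.2708]
orientation: [0.0, 0.193, 0.981, 0.0]
wrist_force: [0.9, 0.4, -0.3]
finger_gap: 0.0849
grip_force: 0.0
```

Call:
step_arm([
  [[-40, -30, 0], [0, 0, 0], 85],
  [[-80, -60, 0], [0, 0, 0], 85],
  [[-80, -60, 0], [0, 0, 0], 85],
  [[-80, -60, 0], [0, 0, 0], 85],
])

```text
clock: 1.2
tcp_pos: [0.4144, 0.1444, 0.2703]
orientation: [0.0, 0.196, 0.981, -0.0]
wrist_force: [0.0, -0.2, 0.5]
finger_gap: 0.0847
grip_force: 0.0
```

```bash
python3 - <<'E'
from h import *
w,pw=grab('wrist'); cv2.imwrite('pics/w1.png',w); t,r,s=tcp(); print(t,r.as_matrix().round(3).tolist(),s['clock'],np.round(s['joint_pos'],2))
np.save('w1p.npy',pw['pose'])
E
```

```text
[0.413276   0.14591156 0.2702538 ] [[-0.923, 0.384, -0.0], [0.384, 0.923, 0.0], [0.0, 0.0, -1.0]] 1.25 [ 0.16  0.04 -0.19  1.34  0.    0.55]
```

View pics/w1.png

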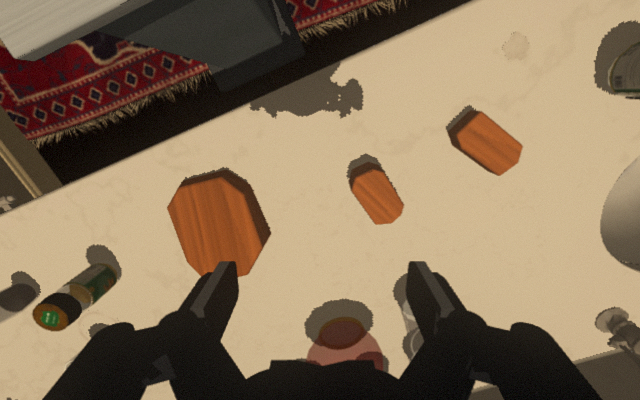

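The wrist view shows the foot at (218,222), the middle offcut at (377,192), the right offcut at (486,141) and the jar at (65,305). I need to tell the taper and slopes apart, so I'll enlarge crops from both views.

```bash
python3 - <<'E'
from h import *
w=cv2.imread('pics/w1.png'); sc,ps=grab('scene'); cv2.imwrite('pics/s1.png',sc)
def c(im,u,v,hw,hh): return cv2.resize(im[v-hh:v+hh,u-hw:u+hw],(266,300),interpolation=cv2.INTER_CUBIC)
def c2(im,u,v,h): return c(im,u,v,int(h*.887),h)
m=np.vstack([np.hstack([c2(w,219,222,62),c2(w,377,190,40),c2(w,486,141,40)]),np.hstack([c2(sc,319,198,32),c2(sc,258,174,18),c2(sc,211,163,18)])])
m=np.clip(m.astype(float)*1.5,0,255).astype(np.uint8); cv2.imwrite('pics/m1.png',m)
E
```

```text
(no output)
```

View pics/m1.png

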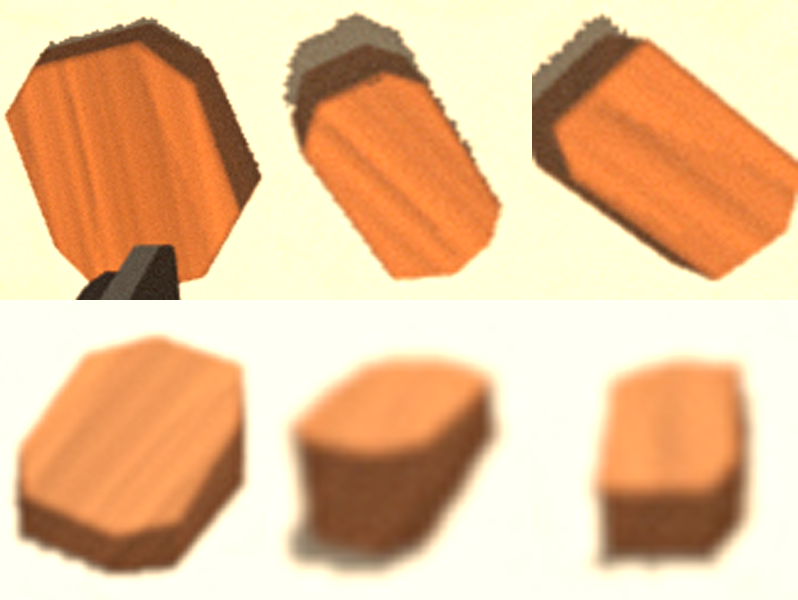

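The middle offcut (wrist (377,192), scene (258,174)) is the wedge, with its thick end toward the robot. The right one is evenly thick. In the scene view the foot is low at its near-left edge and high at the far right. A finger hides part of the foot's far end, so I'll shift for a clear view.

Call:
step_arm([
  [[-10, -40, 0], [0, 0, 0], 85],
  [[-20, -80, 0], [0, 0, 0], 85],
  [[-30, -120, 0], [0, 0, 0], 85],
  [[-30, -125, 0], [0, 0, 0], 85],
  [[-30, -125, 0], [0, 0, 0], 85],
])

```text
clock: 1.72
tcp_pos: [0.3921, 0.0198, 0.2705]
orientation: [-0.0, 0.195, 0.981, 0.0]
wrist_force: [0.3, -0.1, -0.4]
finger_gap: 0.0852
grip_force: 0.0
```

```bash
cat >> h.py <<'E'
def blobs(im,lo=60,amin=150,bright=None):
    """wood blobs; returns list of masks of lit (top) faces"""
    hsv=cv2.cvtColor(im,cv2.COLOR_BGR2HSV)
    m=((hsv[...,0]>3)&(hsv[...,0]<17)&(hsv[...,1]>140)&(hsv[...,2]>(bright or lo))).astype(np.uint8)
    m=cv2.morphologyEx(m,cv2.MORPH_OPEN,np.ones((3,3)))
    cs=[c for c in cv2.findContours(m,cv2.RETR_EXTERNAL,cv2.CHAIN_APPROX_NONE)[0] if cv2.contourArea(c)>amin]
    return sorted(cs,key=cv2.contourArea)[::-1]
E
python3 - <<'E'
from h import *
w,pw=grab('wrist'); cv2.imwrite('pics/w2.png',w); t,r,s=tcp(); print(t,s['clock'])
import pickle; pickle.dump({k:np.array(v) for k,v in pw.items()},open('w2.pkl','wb'))
v=w.copy()
for c in blobs(w,bright=110):
    M=cv2.moments(c); a=cv2.approxPolyDP(cv2.convexHull(c),2,True).reshape(-1,2)
    print(cv2.contourArea(c),M['m10']/M['m00'],M['m01']/M['m00'],a.tolist())
    cv2.polylines(v,[a.reshape(-1,1,2)],True,(0,255,0),1)
cv2.imwrite('pics/w2v.png',v)
E
```

```text
[0.39245591 0.02084429 0.27055216] 1.7667
7329.5 305.83709666416536 210.25406462469016 [[314, 157], [337, 175], [353, 230], [337, 256], [296, 265], [275, 242], [257, 187], [269, 168]]
2516.0 594.7443693693693 122.04246157922628 [[588, 89], [596, 93], [628, 123], [622, 140], [602, 154], [568, 129], [562, 111]]
1863.0 473.97906602254426 177.1725711218465 [[478, 148], [485, 152], [497, 188], [493, 196], [483, 204], [467, 206], [452, 176], [451, 167], [458, 155]]
```

View pics/w2v.png

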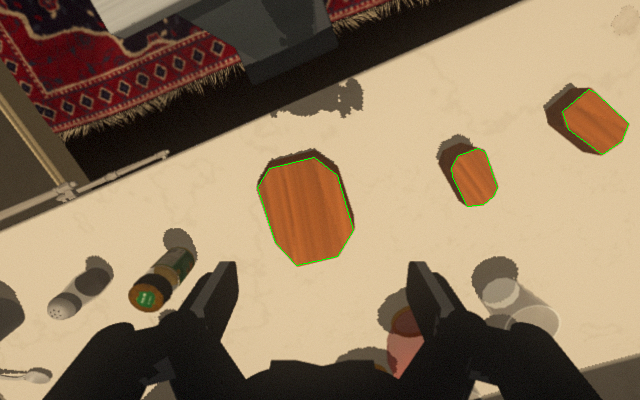

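The outlines sit well on the foot (306,210) and the wedge (474,177). The shaker cap is at (62,308) with its base near (95,275), and the jar is at (150,295).

```bash
cat > fit.py <<'E'
from h import *
import pickle
def fit(p,px,c0,yaw0,h,slope,side):
    """fixed-point: top plane z=h+tan(slope)*x_own ; side=(i,j,k,l): long edges i->j,k->l pointing +x"""
    c=np.array(c0,float);yaw=yaw0
    o,d=ray(p,px)
    for _ in range(60):
        u=np.array([np.cos(yaw),np.sin(yaw)])
        n=np.r_[-np.tan(slope)*u,1.]; k=h-np.tan(slope)*u@c   # n.X=k
        X=o+d*((k-o@n)/(d@n))[:,None]
        e=[X[j]-X[i] for i,j in side]; e=sum(v[:2]/np.linalg.norm(v[:2]) for v in e); yaw=np.arctan2(e[1],e[0])
        u=np.array([np.cos(yaw),np.sin(yaw)]);v=np.array([-u[1],u[0]])
        a=X[:,:2]@u;b=X[:,:2]@v; c=u*(a.max()+a.min())/2+v*(b.max()+b.min())/2
    return c,yaw,np.ptp(a),np.ptp(b),np.c_[a-c@u,b-c@v].round(3).tolist()
E
python3 - <<'E'
from fit import *
p=pickle.load(open('w2.pkl','rb'))
F=[[314,157],[337,175],[353,230],[337,256],[296,265],[275,242],[257,187],[269,168]]
W=[[478,148],[485,152],[497,188],[493,196],[483,204],[467,206],[452,176],[451,167],[458,155]]
D=np.radians(14)
print('foot away-high',fit(p,F,(.42,-.03),0,.045,D,[(1,2),(6,5)]))
print('foot near-high',fit(p,F,(.42,-.03),np.pi,.045,D,[(2,1),(5,6)]))
print('wedge thin away',fit(p,W,(.48,.2),0,.037,-D,[(1,2),(6,5)]))
print('wedge thin near',fit(p,W,(.48,.2),np.pi,.037,-D,[(2,1),(5,6)]))
E
```

```text
foot away-high (array([ 0.4366734, -0.0226327]), np.float64(-0.08942202010458897), np.float64(0.13345212319580613), np.float64(0.10591022910862069), [[-0.063, 0.031], [-0.033, 0.053], [0.04, 0.052], [0.067, 0.022], [0.064, -0.034], [0.027, -0.052], [-0.048, -0.053], [-0.067, -0.03]])
foot near-high (array([ 0.44408975, -0.02321161]), np.float64(2.974384280764187), np.float64(0.15812940150263266), np.float64(0.109767260712114), [[0.079, -0.028], [0.05, -0.05], [-0.037, -0.055], [-0.078, -0.024], [-0.079, 0.038], [-0.03, 0.055], [0.058, 0.05], [0.078, 0.027]])
wedge thin away (array([0.48159133, 0.19544395]), np.float64(0.2034819335954784), np.float64(0.0899797294300041), np.float64(0.046631176791884985), [[-0.038, 0.017], [-0.028, 0.023], [0.032, 0.022], [0.041, 0.014], [0.045, -0.002], [0.034, -0.022], [-0.022, -0.023], [-0.035, -0.02], [-0.045, -0.007]])
wedge thin near (array([0.48025378, 0.19542566]), np.float64(-3.0995084867913363), np.float64(0.0696630240860196), np.float64(0.04802850284754609), [[0.033, -0.018], [0.025, -0.024], [-0.023, -0.021], [-0.03, -0.013], [-0.035, 0.002], [-0.03, 0.021], [0.013, 0.024], [0.024, 0.021], [0.035, 0.007]])
```

Foot: centre (0.437, -0.023), yaw -0.09, high end away from the robot. Wedge: (0.482, 0.195), yaw 0.20, thin end away. Next I'll hover over the wedge and re-measure.

Call:
step_arm([
  [[-3, 33, 20], [0, 0, -0.1], 85],
  [[-5, 65, 45], [0, 0, -0.2], 85],
  [[-8, 98, 70], [0, 0, -0.3], 85],
  [[-10, 130, 95], [0, 0, -0.4], 85],
  [[-13, 163, 120], [0, 0, -0.5], 85],
  [[-15, 195, 150], [0, 0, -0.597], 85],
  [[-15, 195, 150], [0, 0, -0.597], 85],
  [[-15, 195, 150], [0, 0, -0.597], 85],
])

```text
clock: 2.43
tcp_pos: [0.4785, 0.1986, 0.1178]
orientation: [-0.003, -0.106, 0.994, -0.0]
wrist_force: [-0.4, -0.5, 1.0]
finger_gap: 0.0852
grip_force: 0.0
```

```bash
python3 - <<'E'
from fit import *
w,pw=grab('wrist'); t,r,s=tcp(); print(t,r.as_matrix().round(3).tolist(),s['clock'])
v=w.copy()
for c in blobs(w,bright=110)[:3]:
    M=cv2.moments(c); a=cv2.approxPolyDP(cv2.convexHull(c),2,True).reshape(-1,2)
    print(cv2.contourArea(c),M['m10']/M['m00'],M['m01']/M['m00'],a.tolist())
    cv2.polylines(v,[a.reshape(-1,1,2)],True,(0,255,0),1)
c=np.array([.4816,.1954]);y=.2035;u=np.array([np.cos(y),np.sin(y)]);n=np.array([-u[1],u[0]])
P=[np.r_[c+u*a+n*b,.037-np.tan(np.radians(14))*a] for a,b in [(-.034,.024),(.031,.024),(.046,0),(.031,-.024),(-.034,-.024),(-.046,0)]]
q=proj(pw,P); print(q.round(0).tolist())
cv2.polylines(v,[q.astype(np.int32).reshape(-1,1,2)],True,(255,0,0),1)
cv2.imwrite('pics/w3v.png',v)
pickle.dump({k:np.array(v) for k,v in pw.items()},open('w3.pkl','wb'))
E
```

```text
[0.47920471 0.19753446 0.11942657] [[-0.978, -0.21, -0.003], [-0.21, 0.978, -0.001], [0.003, 0.0, -1.0]] 2.4833
17881.5 46.51203758073987 96.33274613427285 [[0, 0], [50, 0], [81, 12], [89, 21], [108, 67], [85, 176], [31, 201], [0, 193]]
4648.5 500.2373884048618 232.39156000143413 [[521, 186], [532, 261], [513, 277], [483, 279], [467, 219], [472, 197], [479, 193]]
3224.5 318.2037525197705 222.37943867266242 [[290, 191], [315, 190], [349, 198], [346, 242], [332, 254], [313, 256], [293, 246]]
[[351.0, 175.0], [346.0, 244.0], [318.0, 257.0], [290.0, 244.0], [286.0, 175.0], [318.0, 160.0]]
```

View pics/w3v.png

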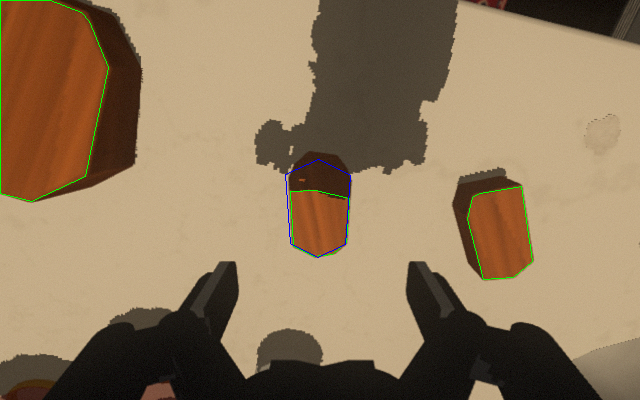

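The projected wedge outline (286–351, 160–257) matches the picture, with only the arm's shadow darkening its upper half. I'll descend and grip.

Call:
step_arm([
  [[-2, -2, 40], [0, 0, 0], 85],
  [[-2, -2, 75], [0, 0, 0], 85],
  [[-2, -2, 100], [0, 0, 0], 85],
  [[-2, -2, 115], [0, 0, 0], 85],
  [[-2, -2, 115], [0, 0, 0], 85],
  [[-2, -2, 115], [0, 0, 0], 45],
  [[-2, -2, 115], [0, 0, 0], 45],
  [[-2, -2, 115], [0, 0, 0], 40],
], grip_force=40)

```text
clock: 3.15
tcp_pos: [0.485, 0.1941, 0.0077]
orientation: [0.002, -0.103, 0.995, 0.0]
wrist_force: [-0.5, 1.0, 0.8]
finger_gap: 0.0514
grip_force: 0.6
```

Call:
step_arm([
  [[0, 0, 0], [0, 0, 0], 30],
  [[0, 0, 0], [0, 0, 0], 30],
  [[0, 0, 0], [0, 0, 0], 30],
  [[0, 0, 0], [0, 0, 0], 30],
  [[0, 0, 0], [0, 0, 0], 30],
  [[0, 0, 0], [0, 0, 0], 30],
], grip_force=40)

```text
clock: 3.65
tcp_pos: [0.4851, 0.1942, 0.0079]
orientation: [0.002, -0.103, 0.995, 0.0]
wrist_force: [-1.5, -0.3, 6.1]
finger_gap: 0.0475
grip_force: 42.3
```

Call:
step_arm([
  [[0, 0, -25], [0, 0, 0], 30],
  [[0, 0, -60], [0, 0, 0], 30],
  [[0, 0, -100], [0, 0, 0], 30],
  [[0, 0, -130], [0, 0, 0], 30],
  [[0, 0, -130], [0, 0, 0], 30],
  [[0, 0, -130], [0, 0, 0], 30],
])

```text
clock: 4.15
tcp_pos: [0.4854, 0.194, 0.1388]
orientation: [0.003, -0.103, 0.995, 0.0]
wrist_force: [0.5, 0.5, -0.8]
finger_gap: 0.0471
grip_force: 41.7
```

```bash
cat >> h.py <<'E'
FC=np.array([.4367,-.0226,.045]); FY=-.0894; A=np.radians(14)
def foot_axes():
    u=np.array([np.cos(FY),np.sin(FY),0]);v=np.array([-u[1],u[0],0]);z=np.array([0,0,1.])
    return u*np.cos(A)+z*np.sin(A), v, z*np.cos(A)-u*np.sin(A)
def rel(P,Rm):
    t,r,s=tcp(); return (r.inv().apply(P-t)*1000).round(1),(r.inv()*R.from_matrix(Rm)).as_rotvec().round(3)
E
python3 - <<'E'
from h import *
t,r,s=tcp(); print(t,s['orientation'],s['finger_gap'],s['wrist_force'],s['clock'])
x,y,n=foot_axes(); Rm=np.c_[-x,y,-n]
P=FC+.008*n+.003*x
print(rel(P+[0,0,.06],Rm),rel(P,Rm),P)
E
```

```text
[0.48541099 0.19400835 0.13881483] [ 3.47089656e-03 -1.03363889e-01  9.94637462e-01  4.21824071e-04] 0.04705717405283198 [ 0.46455555  0.46293944 -0.84636525] 4.15
(array([  91.5, -202.3,   24.7]), array([ 0.037, -0.236,  0.295])) (array([  91.9, -202.3,   84.7]), array([ 0.037, -0.236,  0.295])) [ 0.43767162 -0.02268709  0.05348813]
```

Call:
step_arm([
  [[15, -34, 4], [0.006, -0.039, 0.049], 30],
  [[30, -67, 8], [0.012, -0.078, 0.098], 30],
  [[46, -101, 12], [0.018, -0.117, 0.147], 30],
  [[61, -135, 16], [0.024, -0.156, 0.196], 30],
  [[76, -168, 20], [0.03, -0.196, 0.245], 30],
  [[91, -202, 25], [0.037, -0.236, 0.295], 30],
  [[91, -202, 25], [0.037, -0.236, 0.295], 30],
  [[91, -202, 25], [0.037, -0.236, 0.295], 30],
])

```text
clock: 4.82
tcp_pos: [0.4333, -0.0244, 0.109]
orientation: [0.117, 0.047, 0.992, -0.006]
wrist_force: [-0.9, 0.2, -0.3]
finger_gap: 0.0471
grip_force: 41.9
```

```bash
python3 - <<'E'
from h import *
t,r,s=tcp(); print(t,s['orientation'],s['finger_gap'],s['wrist_force'],s['clock'])
x,y,n=foot_axes(); Rm=np.c_[-x,y,-n]
P=FC+.008*n+.003*x
print(rel(P+[0,0,.06],Rm),rel(P,Rm),P)
w,_=grab('wrist');sc,_=grab('scene')
cv2.imwrite('pics/p4.png',np.hstack([cv2.resize(w,(480,300)),cv2.resize(sc[110:250,240:388],(317,300))]))
E
```

```text
[ 0.43326688 -0.0244399   0.10901257] [ 0.11723964  0.04696615  0.9919738  -0.00608516] 0.04713196328978497 [-0.9335506   0.16428898 -0.27360882] 4.8167
(array([-5.1,  2.2, -3.4]), array([-0.002, -0.009, -0.005])) (array([ 8.8,  2.2, 55. ]), array([-0.002, -0.009, -0.005])) [ 0.43767162 -0.02268709  0.05348813]
```

View pics/p4.png

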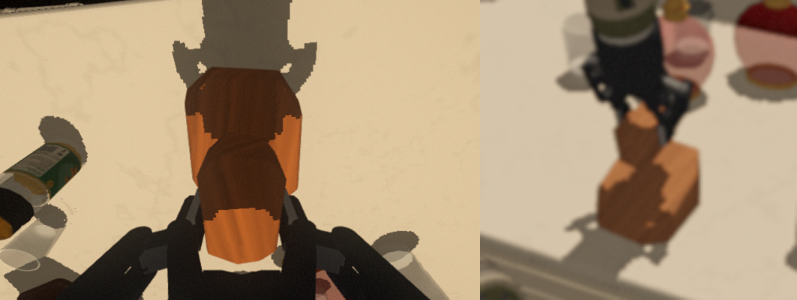

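The wedge is held straight over the foot (wrist crop (240,190)) with its thin end away and uphill. Now descending.

Call:
step_arm([
  [[0, 2, 15], [0, -0.009, -0.005], 30],
  [[4, 2, 32], [0, -0.009, -0.005], 30],
  [[7, 2, 46], [0, -0.009, -0.005], 30],
  [[8, 2, 50], [0, -0.009, -0.005], 30],
  [[8, 2, 50], [0, -0.009, -0.005], 30],
])

```text
clock: 5.33
tcp_pos: [0.4392, -0.0197, 0.0587]
orientation: [0.121, 0.04, 0.992, -0.006]
wrist_force: [-0.4, 0.3, -0.7]
finger_gap: 0.047
grip_force: 41.8
```

```bash
python3 - <<'E'
from h import *
x,y,n=foot_axes(); Rm=np.c_[-x,y,-n]
P=FC+.008*n+.003*x
t,r,s=tcp();print(rel(P,Rm),s['wrist_force'])
E
```

```text
(array([ 2.4, -3.1,  4.7]), array([-0.   , -0.001,  0.008])) [-0.37985571  0.30433661 -0.70759714]
```

Call:
step_arm([
  [[1, -2, 2], [0, 0, 0], 30],
  [[1, -2, 2], [0, 0, 0], 30],
  [[1, -2, 3], [0, 0, 0], 30],
  [[1, -2, 3], [0, 0, 0], 30],
])

```text
clock: 5.67
tcp_pos: [0.4401, -0.0234, 0.0574]
orientation: [0.124, 0.042, 0.991, -0.007]
wrist_force: [-0.4, -0.6, -0.2]
finger_gap: 0.0473
grip_force: 41.9
```

```bash
python3 - <<'E'
from h import *
x,y,n=foot_axes(); Rm=np.c_[-x,y,-n]
P=FC+.008*n+.003*x
t,r,s=tcp();print(rel(P,Rm),s['wrist_force'])
E
```

```text
(array([3.4, 0.5, 3.2]), array([-0.002,  0.004,  0.006])) [-0.44868084 -0.5649831  -0.18001922]
```

Call:
step_arm([
  [[2, 0, 1], [0, 0, 0], 30],
  [[3, 0, 2], [0, 0, 0], 30],
  [[3, 0, 3], [0, 0, 0], 30],
  [[3, 0, 3], [0, 0, 0], 30],
])

```text
clock: 6.0
tcp_pos: [0.437, -0.0231, 0.0531]
orientation: [0.123, 0.042, 0.992, -0.007]
wrist_force: [-1.0, -0.0, 0.9]
finger_gap: 0.0478
grip_force: 42.0
```

Call:
step_arm([
  [[0, 0, 1], [0, 0, 0], 30],
  [[0, 0, 1], [0, 0, 0], 30],
  [[0, 0, 1], [0, 0, 0], 30],
])

```text
clock: 6.25
tcp_pos: [0.437, -0.0231, 0.053]
orientation: [0.123, 0.042, 0.992, -0.007]
wrist_force: [-10.0, -0.5, 15.8]
finger_gap: 0.0473
grip_force: 44.1
```

The wedge is in contact at about 16 N and on target. Release and withdraw.

Call:
step_arm([
  [[0, 0, 0], [0, 0, 0], 60],
  [[0, 0, 0], [0, 0, 0], 70],
  [[0, 0, 0], [0, 0, 0], 80],
  [[0, 0, 0], [0, 0, 0], 80],
  [[0, 0, -15], [0, 0, 0], 80],
  [[0, 0, -40], [0, 0, 0], 80],
  [[0, 0, -80], [0, 0, 0], 80],
  [[0, 0, -120], [0, 0, 0], 80],
])

```text
clock: 6.92
tcp_pos: [0.4067, -0.0199, 0.1687]
orientation: [0.121, 0.042, 0.992, -0.006]
wrist_force: [1.6, 0.1, -0.0]
finger_gap: 0.0801
grip_force: 0.0
```

Call:
step_arm([
  [[0, 0, -40], [0, 0.06, 0], 85],
  [[0, 0, -70], [0, 0.12, 0], 85],
  [[0, 0, -80], [0, 0.18, 0], 85],
  [[0, 0, -80], [0, 0.244, 0], 85],
  [[0, 0, -80], [0, 0.244, 0], 85],
  [[0, 0, -80], [0, 0.244, 0], 85],
])

```text
clock: 7.42
tcp_pos: [0.3895, -0.0185, 0.2455]
orientation: [0.001, 0.042, 0.999, -0.001]
wrist_force: [0.2, 0.3, -0.2]
finger_gap: 0.0851
grip_force: 0.0
```

```bash
python3 - <<'E'
from fit import *
w,pw=grab('wrist');sc,ps=grab('scene'); t,r,s=tcp(); print(t,r.as_matrix().round(3).tolist(),s['clock'])
cv2.imwrite('pics/w5.png',w);cv2.imwrite('pics/s5.png',sc)
pickle.dump({k:np.array(v) for k,v in pw.items()},open('w5.pkl','wb'))
x,y,n=foot_axes()
u=np.array([np.cos(FY),np.sin(FY),0])
top=FC+.037*n
P=[top+u*a+y*b for a,b in [(-.033,.024),(.03,.024),(.045,0),(.03,-.024),(-.033,-.024),(-.045,0)]]
q=proj(pw,P); v=w.copy(); cv2.polylines(v,[q.astype(np.int32).reshape(-1,1,2)],True,(255,0,0),1)
q=proj(ps,P); v2=cv2.resize(sc[130:270,240:464],None,fx=2,fy=2,interpolation=cv2.INTER_CUBIC); cv2.polylines(v2,[((q-[240,130])*2).astype(np.int32).reshape(-1,1,2)],True,(255,0,0),1)
cv2.imwrite('pics/p5.png',np.vstack([v[:320],np.pad(v2,((0,0),(0,192),(0,0)))]))
print('rays shaker cap etc')
E
```

```text
[ 0.38820125 -0.01824912  0.2452068 ] [[-0.996, 0.084, 0.002], [0.084, 0.996, -0.003], [-0.002, -0.003, -1.0]] 7.5167
rays shaker cap etc
```

View pics/p5.png

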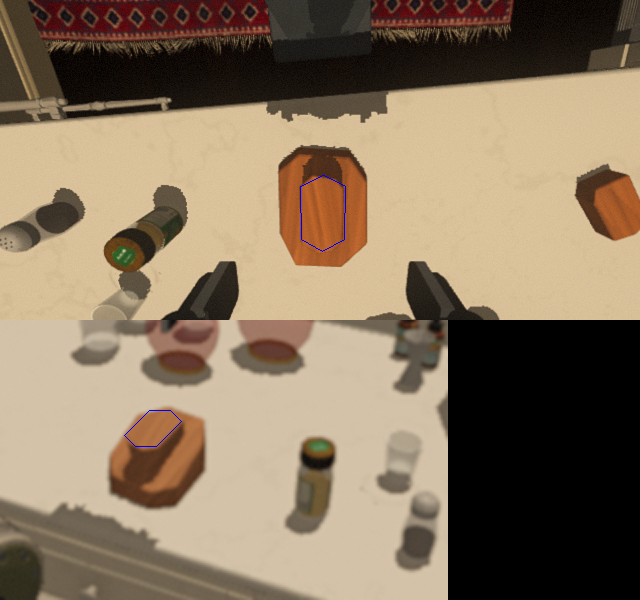

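The projected level-top outline coincides with the wedge in both views (wrist (323,212), scene crop (153,428)), so the riser is level and centred. The shaker is at wrist (40,225). Moving over it.

Call:
step_arm([
  [[-5, -40, 0], [0, 0, 0], 85],
  [[-10, -80, 0], [0, 0, 0], 85],
  [[-15, -120, 0], [0, 0, 0], 85],
  [[-20, -160, 0], [0, 0, 0], 85],
  [[-25, -200, 0], [0, 0, 0], 85],
  [[-30, -240, 0], [0, 0, 0], 85],
  [[-35, -280, 0], [0, 0, 0], 85],
  [[-38, -320, 0], [0, 0, 0], 85],
])

```text
clock: 8.18
tcp_pos: [0.3988, -0.3419, 0.2469]
orientation: [0.002, 0.042, 0.999, -0.002]
wrist_force: [1.2, 0.0, -0.1]
finger_gap: 0.0847
grip_force: 0.0
```

Call:
step_arm([
  [[0, 0, 0], [0, 0, 0], 85],
  [[0, -20, 0], [0, 0, 0], 85],
  [[0, -20, 0], [0, 0, 0], 85],
  [[0, -20, 0], [0, 0, 0], 85],
])

```text
clock: 8.52
tcp_pos: [0.3973, -0.3602, 0.2466]
orientation: [0.001, 0.043, 0.999, -0.001]
wrist_force: [0.3, -0.2, 0.0]
finger_gap: 0.085
grip_force: 0.0
```

```bash
python3 - <<'E'
from fit import *
w,pw=grab('wrist'); t,r,s=tcp(); print(t,r.as_matrix().round(3).tolist(),s['clock'])
cv2.imwrite('pics/w6.png',w)
pickle.dump({k:np.array(v) for k,v in pw.items()},open('w6.pkl','wb'))
print(proj(pw,[[.421,-.376,0],[.421,-.376,.09]]))
E
```

```text
[ 0.3974411  -0.3595619   0.24689063] [[-0.996, 0.085, 0.003], [0.085, 0.996, -0.002], [-0.003, -0.002, -1.0]] 8.5667
[[312.91422181 183.21191534]
 [310.31883579 206.30767124]]
```

View pics/w6.png

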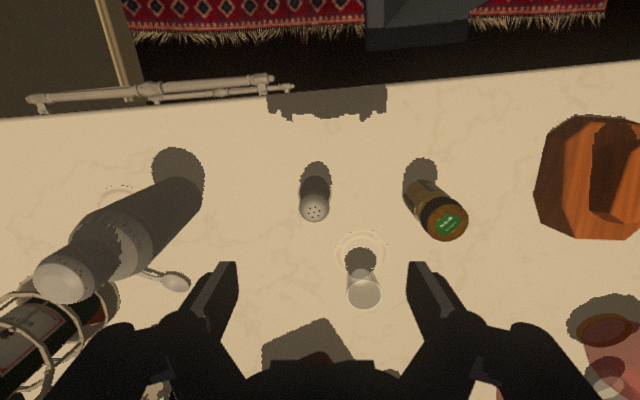

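The wrist view shows the shaker cap at (314,208) between the fingers, the tumbler at (362,285), the jar at (440,215) and a tall flask at left, about 17 cm away. That leaves plenty of clearance for the open fingers.

```bash
python3 - <<'E'
from fit import *
p=pickle.load(open('w6.pkl','rb')); w=cv2.imread('pics/w6.png')
g=cv2.GaussianBlur(cv2.cvtColor(w,cv2.COLOR_BGR2GRAY)[170:245,280:350],(3,3),0)
print(cv2.HoughCircles(g,cv2.HOUGH_GRADIENT_ALT,1,20,param1=120,param2=.5,minRadius=10,maxRadius=22))
d=w[170:245,280:350].astype(int); sat=d.max(2)-d.min(2)   # grey cap: low saturation vs cream table
m=((sat<28)).astype(np.uint8)
for r in range(10,62,3): print(r+170,''.join('#' if x else '.' for x in m[r]))
for uv,z in [((314,210),.09),((314.5,208),.078)]: print(onplane(p,[uv],z).round(4))
for uv in [(180,165),(420,195),(360,250)]: print(onplane(p,[uv],0).round(3))
# scene check of the base
ps=imaging.camera_params('scene'); print(onplane(ps,[(450,220)],.085).round(4), proj(ps,[[.421,-.376,0],[.421,-.376,.09]]))
E
```

```text
[[[34.       42.       14.169415]]]
180 .......................#######################..#.....................
183 ......................###########################.....................
186 ......................###########################.....................
189 ....................#############################.....................
192 ....................##############################....................
195 ....................########.#...#.###.###########....................
198 .....................###.................#.#.####.....................
201 ...............................................#......................
204 ......................................................................
207 ......................................................................
210 .......................................#..............................
213 ............................#.........................................
216 ......................................................................
219 ......................................................................
222 ......................................................................
225 ......................................................................
228 ......................................................................
231 ......................................................................
[[ 0.4255 -0.3725  0.09  ]]
[[ 0.4278 -0.3725  0.078 ]]
[[ 0.381 -0.549  0.   ]]
[[ 0.45  -0.232  0.   ]]
[[ 0.528 -0.317  0.   ]]
[[ 0.4215 -0.3655  0.085 ]] [[448.78595618 248.0214658 ]
 [454.91684275 219.71070295]]
```

Call:
step_arm([
  [[-35, -4, 0], [0, 0, 0], 85],
  [[-70, -8, 0], [0, 0, 0], 85],
  [[-100, -12, 0], [0, 0, 0], 85],
  [[-100, -12, 0], [0, 0, 0], 85],
  [[-100, -12, 0], [0, 0, 0], 85],
])

```text
clock: 8.98
tcp_pos: [0.4976, -0.3792, 0.2467]
orientation: [0.001, 0.041, 0.999, -0.001]
wrist_force: [-0.1, 0.2, -0.3]
finger_gap: 0.085
grip_force: 0.0
```

```bash
python3 - <<'E'
from fit import *
w,p=grab('wrist'); cv2.imwrite('pics/w7.png',w); t,r,s=tcp(); print(t,r.as_matrix().round(3).tolist(),p['pose'][:3,3])
q=proj(p,[[.428,-.3725,.08]])[0].astype(int);print(q)
u0,v0=q-40
g=cv2.GaussianBlur(cv2.cvtColor(w,cv2.COLOR_BGR2GRAY)[max(v0,0):v0+80,u0:u0+80],(3,3),0)
C=cv2.HoughCircles(g,cv2.HOUGH_GRADIENT_ALT,1,8,param1=100,param2=.4,minRadius=8,maxRadius=30);print(C)
for c in (C[0] if C is not None else []):
    uv=c[:2]+[u0,max(v0,0)]; print(uv,c[2],[onplane(p,[uv],z).round(4).tolist() for z in (.0,.066,.08)])
E
```

```text
[ 0.49665426 -0.37922974  0.24710303] [[-0.997, 0.083, 0.002], [0.083, 0.997, -0.002], [-0.002, -0.002, -1.0]] [ 0.41210278 -0.37274884  0.38987826]
[324 113]
[[[39.       40.       18.567207]]]
[323. 113.] 18.567207 [[[0.4316, -0.3738, 0.0]], [[0.4283, -0.3737, 0.066]], [[0.4276, -0.3736, 0.08]]]
```

Call:
step_arm([
  [[35, 0, 20], [0, 0, 0], 85],
  [[69, 0, 40], [0, 0, 0], 85],
  [[69, 0, 75], [0, 0, 0], 85],
  [[69, 0, 100], [0, 0, 0], 85],
  [[69, 0, 100], [0, 0, 0], 85],
  [[69, 0, 100], [0, 0, 0], 85],
])

```text
clock: 9.53
tcp_pos: [0.4265, -0.3738, 0.1473]
orientation: [0.001, 0.042, 0.999, -0.001]
wrist_force: [0.7, -0.3, 0.5]
finger_gap: 0.085
grip_force: 0.0
```

```bash
python3 - <<'E'
from fit import *
t,r,s=tcp(); print(t,(r.inv().apply(np.array([.4283,-.3737,.024])-t)*1000).round(1),(r.inv()*R.from_matrix(np.c_[[-.9965,.084,0],[.084,.9965,0],[0,0,-1.]])).as_rotvec().round(4))
E
```

```text
[ 0.42651081 -0.37383396  0.14726649] [ -1.6   0.4 123.3] [-0.001   0.0011 -0.0009]
```

Call:
step_arm([
  [[-2, 0, 35], [0, 0, 0], 85],
  [[-2, 0, 65], [0, 0, 0], 85],
  [[-2, 0, 95], [0, 0, 0], 85],
  [[-2, 0, 115], [0, 0, 0], 85],
  [[-2, 0, 123], [0, 0, 0], 85],
  [[-2, 0, 123], [0, 0, 0], 85],
])

```text
clock: 10.03
tcp_pos: [0.4305, -0.3756, 0.0244]
orientation: [0.001, 0.042, 0.999, -0.001]
wrist_force: [-0.7, -0.1, 0.7]
finger_gap: 0.0847
grip_force: 0.0
```

Call:
step_arm([
  [[0, 0, 0], [0, 0, 0], 55],
  [[0, 0, 0], [0, 0, 0], 48],
  [[0, 0, 0], [0, 0, 0], 44],
  [[0, 0, 0], [0, 0, 0], 40],
  [[0, 0, 0], [0, 0, 0], 30],
  [[0, 0, 0], [0, 0, 0], 30],
  [[0, 0, 0], [0, 0, 0], 30],
  [[0, 0, 0], [0, 0, 0], 30],
], grip_force=25)

```text
clock: 10.7
tcp_pos: [0.4315, -0.3768, 0.0265]
orientation: [0.003, 0.042, 0.999, -0.003]
wrist_force: [-0.5, 1.1, 6.6]
finger_gap: 0.0407
grip_force: 24.4
```

Call:
step_arm([
  [[0, 0, -20], [0, 0, 0], 30],
  [[0, 0, -55], [0, 0, 0], 30],
  [[0, 0, -95], [0, 0, 0], 30],
  [[0, 0, -135], [0, 0, 0], 30],
  [[0, 0, -160], [0, 0, 0], 30],
  [[0, 0, -160], [0, 0, 0], 30],
  [[0, 0, -160], [0, 0, 0], 30],
])

```text
clock: 11.28
tcp_pos: [0.4311, -0.3765, 0.1871]
orientation: [0.003, 0.042, 0.999, -0.003]
wrist_force: [0.1, 0.0, -0.9]
finger_gap: 0.0405
grip_force: 25.5
```

```bash
python3 - <<'E'
from fit import *
w,p=grab('wrist'); cv2.imwrite('pics/w8.png',w); t,r,s=tcp(); print(t,s['finger_gap'],s['wrist_force'],s['clock'])
# expected cap top centre: 63-66 mm above the TCP minus: shaker base z was 0 when tcp z=.0265
g=cv2.GaussianBlur(cv2.cvtColor(w,cv2.COLOR_BGR2GRAY),(3,3),0)
for c in [(0,0),(.011,0),(-.011,0)]:
    print(c,proj(p,[t+r.apply([c[0],c[1],-(.09-.0265)]), t+r.apply([c[0],c[1],-(.066-.0265)])]).round(0).tolist())
C=cv2.HoughCircles(g[150:400,220:420],cv2.HOUGH_GRADIENT_ALT,1,10,param1=100,param2=.5,minRadius=12,maxRadius=50)
print(None if C is None else C+[220,150,0])
m=g[200:400:8,260:384:3]
for i,row in enumerate(m): print(200+8*i,' '.join('%3d'%x for x in row))
E
```

```text
[ 0.43021187 -0.37557136  0.18501524] 0.04082262227178623 [-0.34598054  0.06494893 -1.74702048] 11.3333
(0, 0) [[327.0, 353.0], [326.0, 307.0]]
(0.011, 0) [[327.0, 327.0], [326.0, 285.0]]
(-0.011, 0) [[326.0, 376.0], [326.0, 328.0]]
[[[322.         239.          33.61207199]
  [319.         320.          46.3229599 ]
  [383.         261.          16.26119995]]]
200 191 189 191 191 191 190 191 191 190 191 190 189 184 185 186 188 189 190 189 189 191 189 190 191 190 190 190 188 191 191 189 190 190 190 190 190 190 190 190 190 190 190
208 190 190 190 190 190 190 190 189 189 190 188 185 186 188 187 169 143 143 144 144 144 144 144 145 144 145 159 185 190 191 189 189 189 189 189 189 190 190 190 191 190 189
216 190 190 190 191 190 189 188 185 185 184 184 183 165 140 122  62  54  54  55  55  55  56  54  55  56  57  57  93 142 150 188 189 189 190 189 190 189 189 190 190 191 190
224 190 189 190 187 186 189 189 191 190 189 187 146 100  54  56  55  56  54  56  55  58  55  55  54  55  54  53  54  54  64 140 169 190 189 190 189 188 186 177 195 196 192
232 186 185 186 188 190 189 190 189 189 177 142 
[... 2863 characters left out ...]
  16  14  18
368  17  17  14  15  17  16  14  13  14  15  14  13  13  11  14  11  12  12  13  12  10  11  13  15  13  13  13  14  14  15  12  13  12  15  16  15  14  16  14  14  15  14
376  18  15  15  16  14  14  15  14  15  13  13  13  12  14  16  13  12  14  10  12  14  15  14  13  15  15  15  14  13  14  10  14  15  15  16  15  15  16  17  16  15  16
384  18  16  15  16  13  15  14  15  13  13  14  14  14  13  11  12  14  13  11  12  12  11  12  10  12  13  11  12  12  13  11  14  14  13  14  13  13  14  14  14  15  15
392  17  17  15  15  14  14  13  15  15  13  12  11  12   9  12  13  11  12  12  12  11  11  14  11  12  15  14  14  13  10  12  11  14  10  14  13  11  14  14  14  15  14
```

Call:
step_arm([
  [[0, 20, -15], [0, 0, 0], 30],
  [[4, 55, -20], [0, 0, 0], 30],
  [[8, 95, -20], [0, 0, 0], 30],
  [[12, 135, -20], [0, 0, 0], 30],
  [[16, 175, -20], [0, 0, 0], 30],
  [[20, 215, -20], [0, 0, 0], 30],
  [[23, 255, -20], [0, 0, 0], 30],
  [[27, 295, -20], [0, 0, 0], 30],
])

```text
clock: 12.0
tcp_pos: [0.4264, -0.077, 0.2016]
orientation: [-0.0, 0.043, 0.999, -0.001]
wrist_force: [0.2, 0.0, -0.1]
finger_gap: 0.0409
grip_force: 25.6
```

Call:
step_arm([
  [[3, 35, 10], [0, 0, 0], 30],
  [[5, 58, 25], [0, 0, 0], 30],
  [[5, 58, 40], [0, 0, 0], 30],
  [[5, 58, 45], [0, 0, 0], 30],
  [[5, 58, 45], [0, 0, 0], 30],
  [[5, 58, 45], [0, 0, 0], 30],
])

```text
clock: 12.5
tcp_pos: [0.4275, -0.0213, 0.1576]
orientation: [0.0, 0.043, 0.999, -0.001]
wrist_force: [-0.6, -0.4, -0.9]
finger_gap: 0.0407
grip_force: 25.6
```

```bash
cat >pl.py <<'E'
from fit import *
x,y,n=foot_axes(); top=FC+.037*n
t,r,s=tcp(); print(t,s['finger_gap'],s['wrist_force'],'shift to place',(r.inv().apply(top+[0,0,.0265]-t)*1000).round(1),'tilt fix',(r.inv()*R.from_matrix(np.c_[[-.9965,.084,0],[.084,.9965,0],[0,0,-1.]])).as_rotvec().round(4))
E
cat > chk.py <<'E'
from fit import *
x,y,n=foot_axes(); top=FC+.037*n
for nme in ('scene','side'):
    im,p=grab(nme); cv2.imwrite(f'pics/{nme}9.png',im); print(nme,'top centre px',proj(p,[top])[0].round(1))
    for c in blobs(im,bright=70)[:3]:
        M=cv2.moments(c);print(cv2.contourArea(c),(M['m10']/M['m00'],M['m01']/M['m00']),cv2.boundingRect(c))
E
python3 pl.py
```

```text
[ 0.42747605 -0.02131965  0.15757645] 0.04065961453702372 [-0.5957115  -0.3677162  -0.87662674] shift to place [-0.3 -0.3 50.2] tilt fix [-0.0027  0.001  -0.0012]
```

Call:
step_arm([
  [[-2, 0, 20], [0, 0, 0], 30],
  [[-2, 0, 35], [0, 0, 0], 30],
  [[-2, 0, 43], [0, 0, 0], 30],
  [[-2, 0, 46], [0, 0, 0], 30],
  [[-2, 0, 46], [0, 0, 0], 30],
])

```text
clock: 12.92
tcp_pos: [0.43, -0.0219, 0.1121]
orientation: [0.001, 0.043, 0.999, -0.001]
wrist_force: [-0.5, 0.7, -0.1]
finger_gap: 0.0409
grip_force: 25.6
```

```bash
python3 pl.py
```

```text
[ 0.42998811 -0.02187586  0.11206596] 0.04091721013438708 [-0.45178195  0.67452128 -0.08162243] shift to place [ 2.2 -0.1  4.7] tilt fix [-0.0027  0.0021 -0.0017]
```

Now 4.7 mm above contact; creeping down.

Call:
step_arm([
  [[0, 0, 1], [-0.003, 0.002, 0], 30],
  [[0, 0, 2], [-0.003, 0.002, 0], 30],
  [[0, 0, 3], [-0.003, 0.002, 0], 30],
  [[0, 0, 3], [-0.003, 0.002, 0], 30],
])

```text
clock: 13.25
tcp_pos: [0.4305, -0.0215, 0.1096]
orientation: [0.001, 0.042, 0.999, -0.0]
wrist_force: [-0.2, 0.2, -0.6]
finger_gap: 0.0408
grip_force: 25.6
```

Call:
step_arm([
  [[0, 0, 1], [0, 0, 0], 30],
  [[0, 0, 1], [0, 0, 0], 30],
  [[0, 0, 1], [0, 0, 0], 30],
])

```text
clock: 13.5
tcp_pos: [0.4302, -0.0213, 0.1083]
orientation: [0.001, 0.042, 0.999, 0.0]
wrist_force: [0.2, 0.3, -0.3]
finger_gap: 0.0406
grip_force: 25.6
```

Call:
step_arm([
  [[0, 0, 1], [0, 0, 0], 30],
  [[0, 0, 1], [0, 0, 0], 30],
  [[0, 0, 1], [0, 0, 0], 30],
])

```text
clock: 13.75
tcp_pos: [0.4303, -0.0213, 0.1075]
orientation: [0.001, 0.042, 0.999, 0.0]
wrist_force: [-1.0, 0.9, 2.6]
finger_gap: 0.0405
grip_force: 25.9
```

Call:
step_arm([
  [[0, 0, 0.5], [0, 0, 0], 30],
  [[0, 0, 0.5], [0, 0, 0], 30],
  [[0, 0, 0.5], [0, 0, 0], 30],
])

```text
clock: 14.0
tcp_pos: [0.4304, -0.0213, 0.1074]
orientation: [0.001, 0.042, 0.999, 0.0]
wrist_force: [-2.1, 1.1, 6.3]
finger_gap: 0.041
grip_force: 26.4
```

In contact at about 6 N, at the expected height. Open and retreat straight up.

Call:
step_arm([
  [[0, 0, 0], [0, 0, 0], 44],
  [[0, 0, 0], [0, 0, 0], 50],
  [[0, 0, 0], [0, 0, 0], 60],
  [[0, 0, 0], [0, 0, 0], 70],
  [[0, 0, 0], [0, 0, 0], 80],
  [[0, 0, 0], [0, 0, 0], 85],
  [[0, 0, 0], [0, 0, 0], 85],
  [[0, 0, 0], [0, 0, 0], 85],
])

```text
clock: 14.67
tcp_pos: [0.4302, -0.0214, 0.1067]
orientation: [0.0, 0.042, 0.999, 0.0]
wrist_force: [-0.4, 0.3, -0.4]
finger_gap: 0.085
grip_force: 0.0
```

Call:
step_arm([
  [[0, 0, -15], [0, 0, 0], 85],
  [[0, 0, -40], [0, 0, 0], 85],
  [[0, 0, -75], [0, 0, 0], 85],
  [[0, 0, -110], [0, 0, 0], 85],
  [[0, 0, -140], [0, 0, 0], 85],
  [[-20, 0, -150], [0, 0, 0], 85],
  [[-50, 0, -150], [0, 0, 0], 85],
  [[-50, 0, -150], [0, 0, 0], 85],
])

```text
clock: 15.33
tcp_pos: [0.4848, -0.0266, 0.2576]
orientation: [0.003, 0.042, 0.999, -0.0]
wrist_force: [0.9, -1.6, 0.3]
finger_gap: 0.0853
grip_force: 0.0
```

```bash
python3 chk.py; python3 - <<'E'
from fit import *
x,y,n=foot_axes(); top=FC+.037*n; u=np.array([np.cos(FY),np.sin(FY),0])
w,p=grab('wrist'); cv2.imwrite('pics/w9.png',w); t,r,s=tcp(); print(t,s['wrist_force'],s['clock'])
a=np.array(proj(p,[top,top+[0,0,.066],top+[0,0,.09]])); print(a.round(1).tolist())
u0,v0=(a[1]-60).astype(int); v0=max(v0,0)
g=cv2.GaussianBlur(cv2.cvtColor(w,cv2.COLOR_BGR2GRAY)[v0:v0+130,u0:u0+130],(3,3),0)
C=cv2.HoughCircles(g,cv2.HOUGH_GRADIENT_ALT,1,8,param1=80,param2=.4,minRadius=12,maxRadius=45)
for c in (C[0] if C is not None else []):
    uv=c[:2]+[u0,v0]; print(uv,c[2],[onplane(p,[uv],top[2]+h).round(4).tolist() for h in (0,.066,.09)])
print('top',top)
# shaker in scene view: non-wood column profile around expected axis
ps=imaging.camera_params('scene'); im=cv2.imread('pics/scene9.png'); old=cv2.imread('pics/s5.png')
df=(np.abs(im.astype(int)-old).max(2)>25).astype(np.uint8)
e=proj(ps,[top,top+[0,0,.09],top+[0,.022,0],top-[0,.022,0]]).round(1); print('scene base/top/edges expected',e.tolist())
b0=e[1].astype(int)
sub=df[b0[1]-8:b0[1]+45,b0[0]-25:b0[0]+30]
for i,row in enumerate(sub[::3]): print(b0[1]-8+3*i,''.join('#' if v else '.' for v in row))
print('col0',b0[0]-25)
E
```

```text
scene top centre px [316.8 183.8]
1476.5 (319.316288520149, 200.77909470594875) (295, 175, 47, 48)
438.5 (515.5446598251615, 81.2497149372862) (493, 72, 49, 17)
264.5 (211.46943919344673, 163.7592942659105) (204, 153, 16, 22)
side top centre px [314.3 191.6]
1085.5 (317.2026715799171, 208.44679871027176) (299, 188, 37, 40)
[ 0.47921018 -0.02544278  0.2561288 ] [ 0.36787716  0.43951853 -0.14058249] 15.4833
[[322.2, 130.7], [322.2, 139.1], [322.3, 143.3]]
[326. 155.] 40.163544 [[[0.4535, -0.0199, 0.0809]], [[0.4413, -0.0197, 0.1469]], [[0.4369, -0.0197, 0.1709]]]
[323. 138.] 30.052654 [[[0.4353, -0.0216, 0.0809]], [[0.427, -0.0211, 0.1469]], [[0.4239, -0.0209, 0.1709]]]
[326. 155.] 21.252594 [[[0.4535, -0.0199, 0.0809]], [[0.4413, -0.0197, 0.1469]], [[0.4369, -0.0197, 0.1709]]]
[310. 171.] 28.777725 [[[0.4694, -0.0387, 0.0809]], [[0.454, -0.0346, 0.1469]], [[0.4484, -0.0332, 0.1709]]]
[291.  98.] 22.507334 [[[0.3932, -0.0503, 0.0809]], [[0.3935, -0.0439, 0.1469]], [[0.3936, -0.0416, 0.1709]]]
[323. 138.] 21.579279 [[[0.4353, -0.0216, 0.0809]], [[0.427, -0.0211, 0.1469]], [[0.4239, -0.0
[... 540 characters left out ...]
#######........................
167 ..................#############........................
170 .................###############.......................
173 .................###############.......................
176 ................#################......................
179 .................###############.......................
182 .................###############.......................
185 ...............#####################...................
188 ...........#######################.....................
191 ........#######################........................
194 ......########....##########...........................
197 ....###########........................................
col0 291
```

The shaker stands upright, with its shoulder circle within 1 mm of the wedge's top centre, and the arm is clear. Handing in.

```bash
python3 -c "
from workcell import env; print(env.hand_in())"
```

```text
the job is handed in; nothing more can be done
None
```

I've handed the job in: the wedge lies level in the middle of the foot, thin end uphill. The salt shaker stands upright, measured within about 1 mm of the middle of its top, with the gripper open and the arm clear. It took about 15.5 s of the 54 s allowed.

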